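# One sugar lump for the cup

## Robot

A 6-joint arm with a two-finger parallel gripper is mounted at the origin on the work surface. World frame = base frame: x ahead of the robot, y to its left, z up, the work surface at z = 0. Lengths are in mm, angles in rad, forces in N, time in s.
With the tool pointing down it reaches from about 375 to 750 mm from the base axis. Payload 9 kg.
Tool frame: the origin (TCP) lies between the finger pads; the fingertips stand 25 mm ahead of it and the grasp point (between the pads) lies 6 mm ahead of it; z points along the fingers, y is the direction in which the jaws open and shut (so a half turn about z gives the same grasp; the last joint's range is limited). The gripper opens to 85 mm and grips with 20 to 120 N. Pads are 22 mm wide; open, the fingers measure 114 mm over their backs; the gripper's body (76 mm by 85 mm) begins 54 mm behind the grasp point. The pads swing forward as they close: fully open they stand 13 mm farther back than shut.
Start: joints at [-1.397, 0.104, 0.097, 1.564, 0, 1.353], TCP at [229.123, -554.56, 256.331] pointing down, gripper open.
Joint ranges: [-2.99, 2.99], [-0.84, 1.86], [-1.1, 1.16], [-1.84, 2.11], [-1.51, 1.56], [-3.14, 3.14]. Speed limits (rad/s): [2.22, 2.22, 2.57, 3.14, 3.14, 3.14].

## Interface

Orientations are given as a unit quaternion [w, x, y, z].
In Python, from rig import env gives the robot as it stands.
- The arm moves only by the shell command python3 -m jog 'ROWS' [OPENING]. ROWS is text: rows parted by semicolons, each of 4 numbers parted by spaces: the shift along the world's x, y, z in cm, then the turn about the world's z in degrees. A call has 1 to 10 rows; each row shifts and turns the commanded pose from where the row before left it; what a row does not reach is not made up. A row lasts 1/10 s, in which the tool goes at most 50 mm and 8.59 degrees, less where a joint would pass 70% of its speed; a pose out of reach is approached as far as the arm can. A call with a gripper value outside its range is refused whole. OPENING is the closure, from -1 (fully open) to 1 (shut), so that 0 is half open, set as the call begins (- or left out, the last holds). The fingers move at their own pace and stop on an object; the grip force is fixed at half the most. Time passes only in rows, so rows that do not move let the fingers close. It gives the time, the measured TCP pose, the force and the opening at its end, in the units of the state.
- env.sense(): the state, without advancing time (a new reading comes with each control period).
- env.capture(name): name is "side" or "top" or "wrist"; returns the picture (384x512x3 uint8, red, green, blue); there is no depth.
- env.camera_params(name): a dict with "K" (3x3 intrinsics, pixels), "world_to_cam" (4x4, takes a point from world to camera coordinates). Camera axes: x right, y up, looking along -z (the intrinsics and any distortion apply to the point x, -y, -z); pixel columns grow to the right and rows downward; lengths in mm; the calibration is good to about 2 mm. A picture is of the moment at which its call begins: read the wrist's pose just before it. camera_params takes no time and is no camera call; for the wrist camera it gives the pose at the moment of the call.
- env.finish_job(): hands the job in, once; it reports no verdict.
The state is a dict: "t": time; "q": joint angles; "qd": joint speeds; "joint_efforts": joint torques, N m; "ee_pos": TCP position; "ee_rot": TCP orientation; "wrist_force": force on the tool from outside, world axes, zero at the start; "wrist_torque": the same for the moment, N m; "grip_width": finger opening in mm.
Only numpy, scipy, OpenCV 4.12 (cv2) and the standard library are available. Lean on these libraries where they do the work, as an engineer would, in place of code of your own. Each camera call takes 0.05 s, during which the arm holds its last target. There are 200 camera calls.

## Task

Stand the cup on the table under the end of the sugar dispenser's chute and let go of it, then press the dispenser's plunger down through its soft first stop, all the way to the stiff second stop, so that the sugar lump rolls into the cup, and let the plunger come fully back up. Then put the cup, with the lump in it, upright on the cork coaster, its whole base on the cork. Leave the two shakers and the drinking glass standing where they are.

Things in the scene. Friction and masses are not known exactly. Their poses are not given: they have to be found in the camera images.
- dispenser: fixed sugar-lump dispenser: steel column 76 x 76 mm, 160 mm high, spanning -26 to +50 mm along its own x. Origin: on the table, on the plunger's vertical axis. Its own -x is the direction in which the chute sticks out. 26 to 62 mm out stands a clear lump chamber, 158 mm high; 52 mm out a 44 mm wide gate frame rises from the chute to an arm (top 204 mm high) under the knob
- chute_lip (a point): middle of the chute's open lower end, 85 mm out from the dispenser's origin, 112 mm above the table; the steel chute is 34 mm wide, and here its underside is 108 mm and its side walls 121 mm above the table
- landing (a point): point on the table, 101 mm out from the dispenser's origin, over which the released lump falls: stand the cup with its axis here, within about 10 mm. The chute overhangs the cup's rim with 8 mm of air, so slide the cup in level from in front of the chute instead of lowering it from above
- knob_top (a point): centre of the flat top of the plunger's black round knob, 44 mm diameter, 240 mm above the table when up; it moves down with the plunger
- plunger (a joint): plunger travel in m: 0 = up, 0.020 = second stop (solid end). Sprung upwards: about 3 to 5 N over the first 9 mm, then the first stop (rubber collar), a step to about 10 N rising to 19 N at 20 mm. Only beyond about 15 mm does the gate let the lump go; it needs about half a second to roll out with the plunger held down. Let go, it returns to 0 within a second
- lump_center (a point): centre of the round brown sugar lump, a ball 24 mm in diameter, 12 g, waiting behind the gate in the dispenser's clear chamber
- cup_mid (a point): middle of the cup (on its axis, 50 mm above its underside), z along its axis. Handleless straight blue-grey ceramic cup, 100 mm high, outside diameter 58 mm at the foot, 64 mm at the rim, wall 4 mm, about 0.22 kg, loose
- coaster: round cork coaster, 110 mm diameter, 5 mm thick, fixed flat on the table. Origin: centre of its underside
- shaker_a_mid (a point): glass salt shaker with a steel cap, 40 mm diameter, 70 mm high, loose; point on its axis 35 mm up. Bystander
- shaker_b_mid (a point): glass pepper shaker with a steel cap, 40 mm diameter, 78 mm high, loose; point on its axis 35 mm up. Bystander
- tumbler_mid (a point): clear drinking glass, 68 mm diameter at the rim, 110 mm high, loose; point on its axis 55 mm up. Bystander

How it is judged (in metres and radians):
On the way, in this order (a step that is already met when the one before it is completed fails the run):
1. the cup stands upright on the table under the chute, let go, with the plunger up (horizontal distance between cup_mid and landing below 0.025 m and height (world z) of cup_mid below 0.054 m and angle between cup_mid's own z axis and vertical below 0.1 rad and contact force between the fingers and anything else below 0.3 N and value of joint plunger below 0.003 m), for 0.2 s.
2. the plunger is pressed to its second stop with the cup under the chute (value of joint plunger above 0.0175 m and horizontal distance between cup_mid and landing below 0.03 m), for 0.1 s.
3. the lump lies in the cup and the plunger is fully up again (value of joint plunger below 0.003 m and distance between lump_center and cup_mid below 0.05 m and z of lump_center in the frame of cup_mid below -0.01 m), for 0.1 s.
At the end, for the whole second after the job is handed in: The cup stands upright (within 0.1 rad) on the coaster, its axis within 29 mm of the coaster's centre (so the whole 58 mm foot is on the cork, to within 3 mm), the sugar lump lies in the bottom of the cup, and the plunger is fully up (within 3 mm) (all of step 3 and horizontal distance between cup_mid and coaster below 0.029 m and height (world z) of cup_mid between 0.051 and 0.059 m and angle between cup_mid's own z axis and vertical below 0.1 rad); the robot touches nothing.
It fails at once if a shaker or the drinking glass is moved by more than 20 mm or tipped over (distance of any of shaker_a_mid, shaker_b_mid, tumbler_mid from where it was at the start of the episode above 0.02 m).
It also fails if it takes over 72 s, if anything falls off the work surface, if the arm or the gripper's body presses on something with over 40 N, if the wrist force passes 120 N, or if a joint passes its speed limit or range.

## Working session

There is one attempt and no reset: what is moved stays moved. The work goes in short steps, Python scripts to look and compute and a shell command to move; the robot and the scene stay as the last step left them, time stands still between calls to the robot, and variables do not carry over. Pictures are saved under pics/ and viewed, about 8 in all and at most 12, crops included, and the job is handed in when it is done.

```bash
mkdir -p pics; ls; cat > h.py <<'E'
import numpy as np, cv2
from rig import env
def snap(n,f):
    im=env.capture(n); cv2.imwrite('pics/'+f,im[:,:,::-1]); return im
def ray(P,u,v):
    K=np.array(P["K"]);T=np.array(P["world_to_cam"])
    d=np.linalg.inv(K)@[u,v,1]; d=np.array([d[0],-d[1],-d[2]])
    R=T[:3,:3]; return -R.T@T[:3,3], R.T@d
def atz(P,u,v,z):
    o,d=ray(P,u,v); return (o+d*(z-o[2])/d[2]).round(1)
def proj(P,p):
    T=np.array(P["world_to_cam"]);c=T[:3,:3]@p+T[:3,3]
    q=np.array(P["K"])@[c[0],-c[1],-c[2]]; return (q[:2]/q[2]).round(1)
E
python3 - <<'E'
from h import *
a=snap('top','top0.png');b=snap('side','side0.png')
print(env.sense())
for n in('top','side'):
    P=env.camera_params(n);print(n,P, ray(P,256,192))
E
```

```text
pics
{'t': 0.1, 'q': array([-1.39672599e+00,  1.04659227e-01,  9.65595452e-02,  1.56386255e+00,
        2.56984506e-06,  1.35311192e+00]), 'qd': array([-0.00247024, -0.00034364,  0.00225305, -0.00076884,  0.00027129,
       -0.00135943]), 'joint_efforts': array([ 6.83461956e-03, -5.58209717e+01,  5.04717600e+01,  1.30441718e-02,
       -1.52268062e-04,  8.85906388e-06]), 'ee_pos': array([ 229.06028327, -554.28466871,  255.59543111]), 'ee_rot': array([-5.82785675e-04,  9.80877120e-01,  1.94627170e-01,  1.39960693e-05]), 'wrist_force': array([0.06009722, 0.39171818, 0.04253605]), 'wrist_torque': array([ 0.00155957, -0.00189209,  0.02809246]), 'grip_width': 85.57818469518776}
top {'K': array([[356.63227458,   0.        , 256.33221281],
       [  0.        , 356.63227458, 193.38726413],
       [  0.        ,   0.        ,   1.        ]]), 'world_to_cam': array([[-8.11563395e-03, -9.99954889e-01,  4.93512532e-03,
         1.21860225e+00],
       [ 9.96203164e-01, -7.65718405e-03,  8.67215254e-02,
        -5.76807130e+02],
       [-8.66798242e-02,  5.62018762e-03,  9.96220368e-01,
        -1.08250514e+03],
       [ 0.00000000e+00,  0.00000000e+00,  0.00000000e+00,
         1.00000000e+00]])} (array([ 480.79562317,    2.88571089, 1128.42924808]), array([ 0.09056252, -0.00471849, -0.99588763]))
side {'K': array([[384.82302244,   0.        , 256.40701206],
       [  0.        , 384.82302244, 198.14112991],
       [  0.        ,   0.        ,   1.        ]]), 'world_to_cam': array([[ 9.85613935e-01, -1.68382074e-01, -1.45824575e-02,
        -5.74459051e+02],
       [ 1.25386520e-01,  6.70624404e-01,  7.31123197e-01,
        -2.08800439e+02],
       [-1.13328689e-01, -7.22433655e-01,  6.82089600e-01,
        -9.76204654e+02],
       [ 0.00000000e+00,  0.00000000e+00,  0.00000000e+00,
         1.00000000e+00]])} (array([ 481.74361289, -661.9450326 ,  810.14086158]), array([ 0.1142872 ,  0.73331379, -0.67040668]))
```

View pics/top0.png

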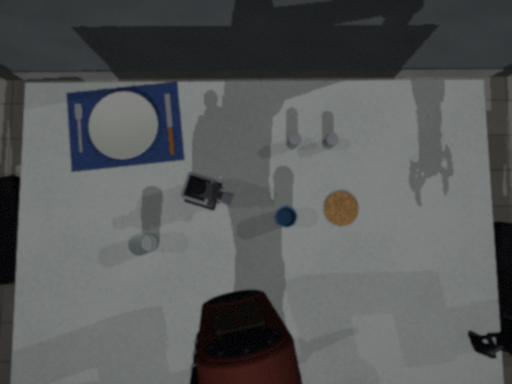

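View pics/side0.png

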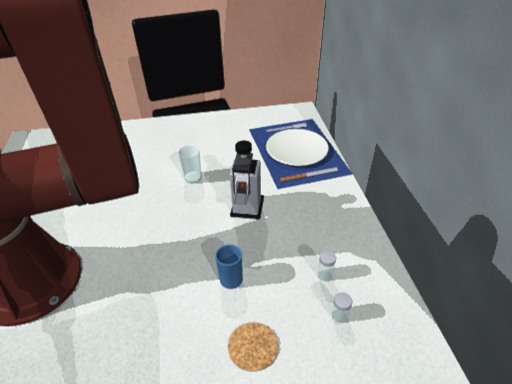

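Top: dispenser near (204,190), with the chute pointing right to about (230,198). Cup (286,216), coaster (341,208), shakers (293,141) and (331,141), glass (144,243). Side: cup (230,267), dispenser (246,185), coaster (253,346). I'll enlarge the dispenser region in both views.

```bash
python3 - <<'E'
import cv2
a=cv2.imread('pics/top0.png')[165:230,170:300]
cv2.imwrite('pics/c1.png',cv2.convertScaleAbs(cv2.resize(a,None,fx=6,fy=6,interpolation=cv2.INTER_CUBIC),alpha=1.6))
a=cv2.imread('pics/side0.png')[135:295,170:300]
cv2.imwrite('pics/c2.png',cv2.resize(a,None,fx=3.7,fy=3.7,interpolation=cv2.INTER_CUBIC))
E
```

```text
(no output)
```

View pics/c1.png

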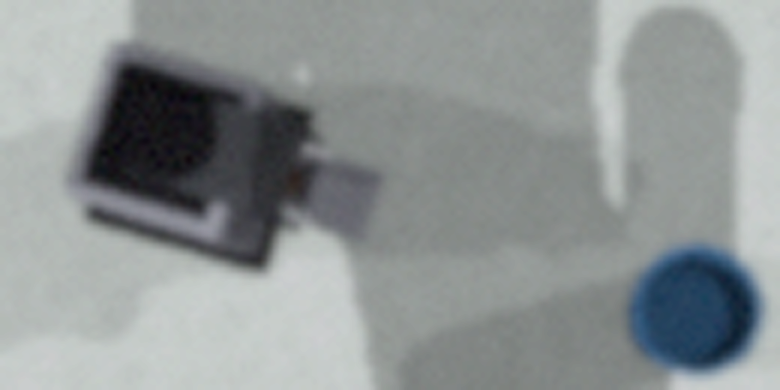

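View pics/c2.png

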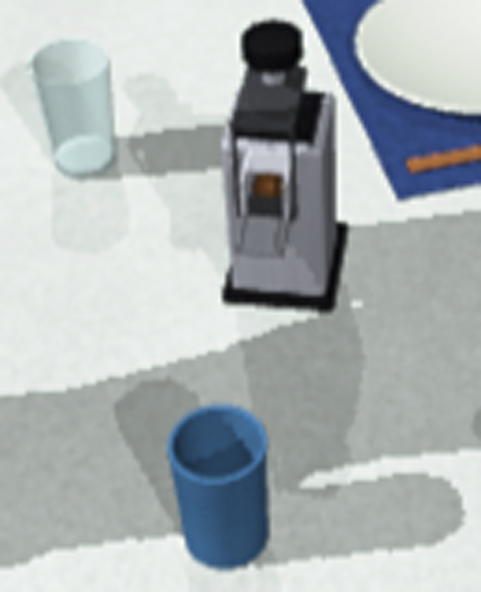

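The crops show the chute lip's far edge mid near c1 (367,208) and the knob near c1 (162,122) and c2 (272,40). The cup rim centre is at c1 (696,307) and c2 (218,443).

```bash
python3 - <<'E'
from h import *
T=env.camera_params('top');S=env.camera_params('side')
t=lambda x,y:(170+x/6,165+y/6); s=lambda x,y:(170+x/3.7,135+y/3.7)
print('lip',atz(T,*t(367,208),117),atz(S,*s(263,248),117))
print('knob',atz(T,*t(162,122),240),atz(S,*s(272,40),240))
print('cup',atz(T,*t(696,307),100),atz(S,*s(218,443),100))
# column top edges
for c in [(120,45),(75,188),(268,100),(225,232)]: print('col',atz(T,*t(*c),160))
print('coaster',atz(T,341,208.5,5),atz(S,253,346,5))
print('shk',atz(T,293,141,70),atz(T,331,141,75),atz(S,343,302,70),atz(S,328,258,78))
print('tumb',atz(T,150,241,110),atz(S,190,153,110))
E
```

```text
lip [551.4  68.8 117. ] [555.   64.9 117. ]
knob [579.5 146.2 240. ] [577.1 140.4 240. ]
cup [503.8 -87.8 100. ] [503.8 -89.3 100. ]
col [623.8 178.5 160. ]
col [558.6 198.4 160. ]
col [598.1 111.  160. ]
col [538.  130.3 160. ]
coaster [ 528.6 -270.1    5. ] [ 528.9 -272.1    5. ]
shk [ 730.8 -115.1   70. ] [ 728.8 -228.8   75. ] [ 734.4 -239.7   70. ] [ 735.9 -123.9   78. ]
tumb [436.5 299.1 110. ] [432.2 316.9 110. ]
```

```bash
python3 -m jog '2.3 3.8 0 5;2.3 3.8 0 5;2.3 3.8 0 5;2.3 3.8 0 5;2.3 3.8 0 5;2.3 3.8 0 5;2.3 3.8 0 5;2.3 3.8 0 5;2.3 3.8 0 5;2.3 3.8 0 5' -1; python3 -m jog '2 3.5 0 0;2 3.5 0 0;0 0 0 0;0 0 0 0'
python3 - <<'E'
from h import *
print(env.sense()['ee_pos'],env.sense()['q'])
P=env.camera_params('wrist');print(P,ray(P,256,192))
im=snap('wrist','w1.png')
for p in([504,-88.5,100],[551,64,115],[577,143,240],[547,49,0]):print(proj(P,np.array(p)))
E
```

```text
t: 1.1
ee_pos: [459.7, -172.8, 256.1]
ee_rot: [0.0, 0.806, 0.592, 0.0]
wrist_force: [0.3, -0.3, -0.4]
grip_width: 85.4
t: 1.5
ee_pos: [499.2, -103.8, 255.9]
ee_rot: [-0.0, 0.806, 0.592, -0.0]
wrist_force: [0.1, -0.4, -0.1]
grip_width: 85.5
[ 499.17187865 -103.75813402  255.94028361] [-4.61817793e-01 -1.70507012e-01 -1.72453237e-01  1.56950904e+00
 -2.50571987e-04  1.41310895e+00]
{'K': array([[323.85892656,   0.        , 260.58119537],
       [  0.        , 323.85892656, 189.79999511],
       [  0.        ,   0.        ,   1.        ]]), 'world_to_cam': array([[ 9.54139503e-01, -2.99360909e-01, -9.24620591e-04,
        -5.06283573e+02],
       [ 2.82855282e-01,  9.02534720e-01, -3.24690572e-01,
        -5.57979124e+00],
       [ 9.80341670e-02,  3.09538567e-01,  9.45819844e-01,
        -3.97430481e+02],
       [ 0.00000000e+00,  0.00000000e+00,  0.00000000e+00,
         1.00000000e+00]])} (array([523.6051962 , -23.50549353, 373.61780943]), array([-0.11345255, -0.31143492, -0.94360111]))
[261.7 161.4]
[260.9 -67.5]
[ 266.3 -781.6]
[261.5  -0.8]
```

View pics/w1.png

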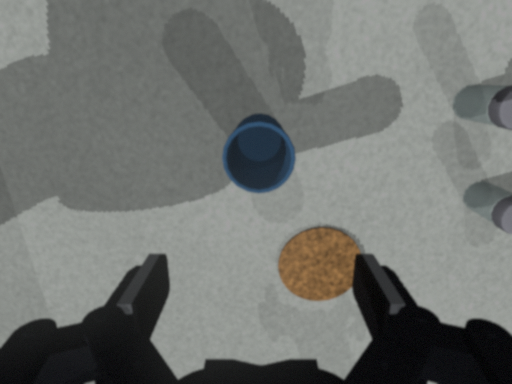

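Wrist view: the cup rim centre is at about (258.5,157), spanning cols 222–295 and rows 120–193. The coaster centre is at (320,263). The camera sits on the dispenser side of the tool, so I'll turn it half round to keep it clear of the knob and arm.

```bash
python3 - <<'E'
from h import *
P=env.camera_params('wrist')
print(atz(P,258.5,156.5,100),atz(P,320.5,263,5))
E
python3 -m jog '0 0 0 8.5;0 0 0 8.5;0 0 0 8.5;0 0 0 8.5;0 0 0 8.5;0 0 0 8.5;0 0 0 8.5;0 0 0 8.5;0 0 0 8.5;0 0 0 8.5'
python3 -m jog '0 0 0 8.5;0 0 0 8.5;0 0 0 8.5;0 0 0 8.5;0 0 0 8.5;0 0 0 8.5;0 0 0 8.5;0 0 0 8.5;0 0 0 8.5;0 0 0 8.5'
python3 -m jog '0 0 0 8.5;0 0 0 1.5;0 0 0 0'
python3 - <<'E'
from h import *
print(env.sense()['q'])
P=env.camera_params('wrist');print(ray(P,256,192))
im=snap('wrist','w2.png')
for p in([504,-88.5,100],[551,64,115],[577,143,240],[547,49,0]):print(proj(P,np.array(p)))
E
```

```text
[502.4 -84.4 100. ] [ 529.3 -264.8    5. ]
t: 2.55
ee_pos: [498.5, -106.0, 256.2]
ee_rot: [-0.0, 0.194, 0.981, -0.0]
wrist_force: [0.7, -0.8, -0.2]
grip_width: 85.6
t: 3.55
ee_pos: [498.5, -106.0, 256.2]
ee_rot: [-0.0, -0.52, 0.854, 0.0]
wrist_force: [0.1, -0.7, -0.2]
grip_width: 85.3
t: 3.85
ee_pos: [498.8, -105.4, 256.3]
ee_rot: [-0.0, -0.589, 0.808, 0.0]
wrist_force: [-0.2, -0.7, -0.5]
grip_width: 85.4
[-4.65301168e-01 -1.71118978e-01 -1.72403585e-01  1.56971239e+00
 -1.38037434e-04 -1.72545663e+00]
(array([ 472.53235186, -184.65448434,  373.97422814]), array([ 0.11417233,  0.31067413, -0.94376507]))
[259.8 197.4]
[261.7 349.7]
[261.4 573. ]
[260.8 272.6]
```

View pics/w2.png

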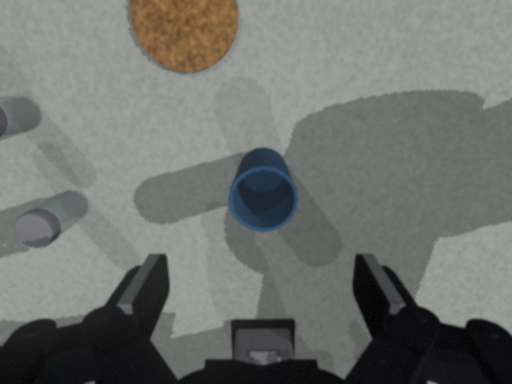

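```bash
python3 -m jog '0.1 1.2 -3 0;0 0 -3.5 0;0 0 -4 0;0 0 -3.5 0;0 0 -2 0;0 0 -1 0;0 0 0 0;0 0 0 0'; python3 -m jog '0 0 0 0;0 0 0 0;0 0 0 0;0 0 0 0;0 0 0 0;0 0 0 0;0 0 0 0;0 0 0 0' 1
python3 - <<'E'
from h import *
s=env.sense();print(s['ee_pos'],s['wrist_force'],s['grip_width'])
snap('side','s1.png');snap('wrist','w3.png')
E
```

```text
t: 4.7
ee_pos: [500.7, -93.0, 87.5]
ee_rot: [0.0, -0.59, 0.807, -0.001]
wrist_force: [0.3, 1.3, 1.3]
grip_width: 85.5
t: 5.5
ee_pos: [500.9, -93.0, 88.1]
ee_rot: [0.0, -0.591, 0.807, -0.001]
wrist_force: [-2.3, 0.6, 7.3]
grip_width: 60.5
[500.91546763 -92.97753775  88.08439367] [-2.33056569  0.64824444  7.33711707] 60.48040932525752
```

```bash
python3 -m jog '0 0 0.4 0;0 0 0 0;0.8 2.4 0 0;0.8 2.4 0 0;0.8 2.4 0 0;0.7 2.3 0 0;0 0 0 0;0 0 0 0'
python3 - <<'E'
from h import *
s=env.sense();print(s['ee_pos'],s['wrist_force'],s['grip_width'])
im=snap('side','s2.png');im2=env.capture('wrist')
a=cv2.resize(im[130:260,190:320],None,fx=4,fy=4,interpolation=cv2.INTER_CUBIC)
b=np.zeros((520,270,3),np.uint8);b[:384]=im2[:,121:391]
cv2.imwrite('pics/m2.png',np.hstack([a,b])[:,:,::-1])
E
```

```text
t: 6.4
ee_pos: [531.0, 2.7, 90.1]
ee_rot: [-0.0, -0.591, 0.806, 0.0]
wrist_force: [0.0, -0.5, -3.5]
grip_width: 60.8
[530.96635153   2.67669195  90.13228218] [ 0.03843534 -0.47694963 -3.47790966] 60.84404941868879
```

View pics/m2.png

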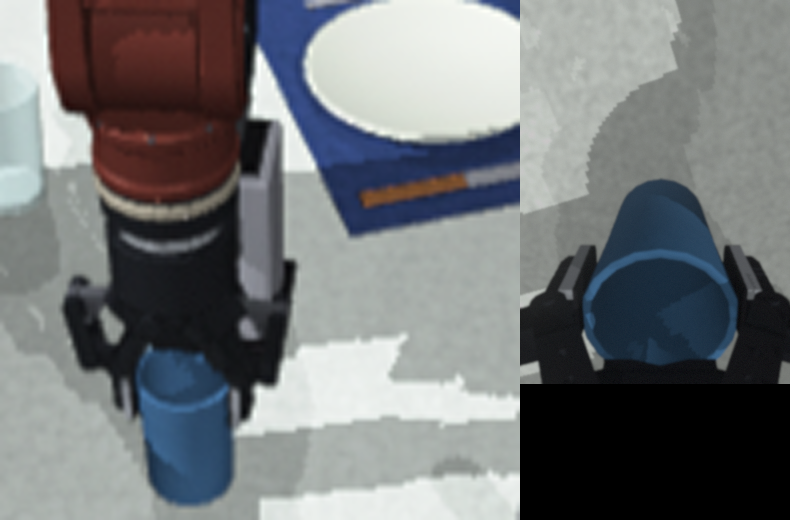

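```bash
python3 -m jog '0.5 1.4 0 0;0.5 1.4 0 0;0.4 1.3 0 0;0 0 0 0;0 0 0 0;0 0 0 0'
python3 - <<'E'
from h import *
im=snap('top','t2.png');
a=cv2.convertScaleAbs(cv2.resize(im[150:260,170:300],None,fx=4.5,fy=4.5,interpolation=cv2.INTER_CUBIC),alpha=1.6)
w=cv2.imread('pics/w2.png')[300:384,220:310,::-1]
w=cv2.resize(w,None,fx=2.4,fy=2.4,interpolation=cv2.INTER_CUBIC)
b=np.zeros((a.shape[0],w.shape[1],3),np.uint8);b[:w.shape[0]]=w
cv2.imwrite('pics/m3.png',np.hstack([a,b])[:,:,::-1]);print(a.shape,w.shape)
E
```

```text
t: 7.1
ee_pos: [545.0, 43.4, 90.3]
ee_rot: [-0.0, -0.591, 0.807, 0.0]
wrist_force: [0.1, -1.0, -2.8]
grip_width: 60.7
(495, 585, 3) (202, 216, 3)
```

View pics/m3.png

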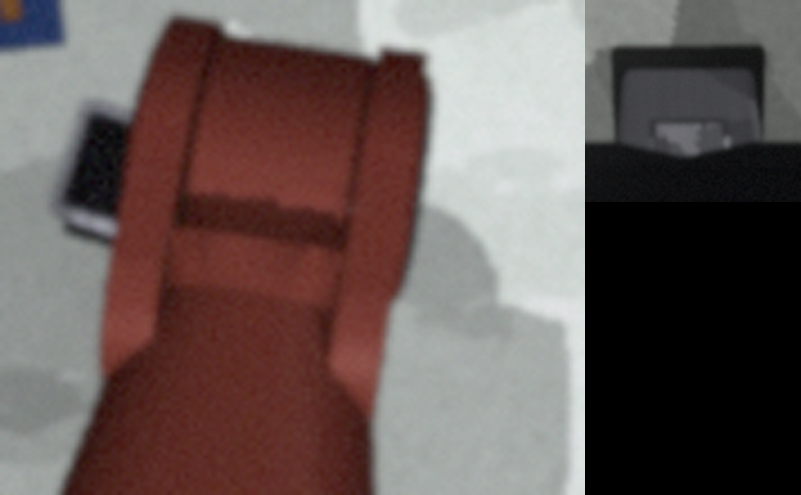

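The wrist crop puts the chute lip mid at about (264,351) in w2, which gives lip ≈ (549.5,66.5) and landing ≈ (545,51). The cup is at about (546,49.5), so I'll lower it and release.

```bash
python3 -m jog '0 0 -0.2 0;0 0 -0.2 0;0 0 0 0;0 0 0 0'; python3 -m jog '0 0 0 0;0 0 0 0;0 0 0 0;0 0 0 0;0 0 0 0;0 0 0 0' -1;  python3 -m jog '-0.3 -1 0 0;0 0 1.5 0;0 0 2 0;0 0 2 0;-0.7 -2.5 0 0;-0.7 -2.5 0 0;-0.7 -2.5 1 0;-0.7 -2.5 3 0;0 0 4 0;0 0 4 0'
python3 - <<'E'
from h import *
print(env.sense()['ee_pos'])
im=snap('side','s3.png');im2=env.capture('wrist')
cv2.imwrite('pics/w4.png',im2[:,:,::-1])
a=cv2.resize(im[100:260,190:290],None,fx=2.4,fy=2.4,interpolation=cv2.INTER_CUBIC)
b=np.vstack([im2]) 
cv2.imwrite('pics/m4.png',np.hstack([a,b])[:,:,::-1])
P=env.camera_params('wrist')
for p in([546,49.5,100],[549.5,66.5,115],[577,144,240]):print(proj(P,np.array(p)),proj(env.camera_params('side'),np.array(p)))
E
```

```text
t: 7.55
ee_pos: [545.3, 43.2, 88.1]
ee_rot: [0.0, -0.591, 0.807, -0.0]
wrist_force: [-7.4, 1.3, 13.9]
grip_width: 60.8
t: 8.15
ee_pos: [545.1, 43.4, 86.3]
ee_rot: [-0.0, -0.591, 0.807, 0.0]
wrist_force: [-0.9, -0.5, 0.2]
grip_width: 85.1
t: 9.15
ee_pos: [513.4, -67.5, 263.7]
ee_rot: [0.0, -0.59, 0.807, -0.0]
wrist_force: [0.8, 0.2, 0.3]
grip_width: 85.2
[513.42329451 -67.45899823 263.73761474]
[267.7 286.5] [238.8 211.2]
[269.6 310. ] [238.9 202.4]
[267.7 518.2] [243.3 145. ]
```

View pics/m4.png

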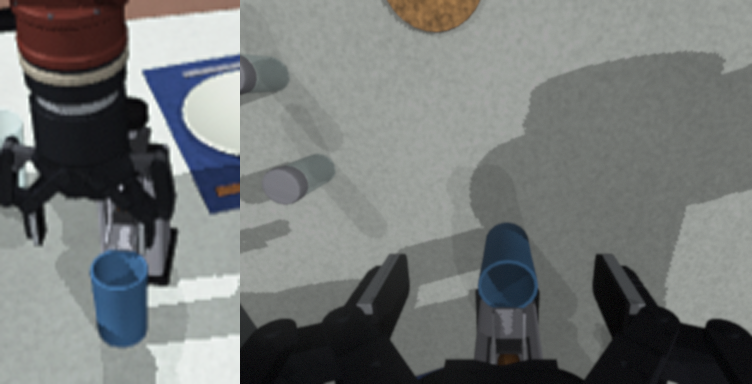

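```bash
python3 - <<'E'
import cv2
from h import *
a=cv2.imread('pics/w4.png')[250:375,225:315]
cv2.imwrite('pics/c4.png',cv2.convertScaleAbs(cv2.resize(a,None,fx=4.8,fy=4.8,interpolation=cv2.INTER_CUBIC),alpha=1.5))
P=env.camera_params('wrist');o=np.array([577,144]);d=np.array([-.305,-.952])
for p in([546,49.5,100],[546,49.5,0]):print(proj(P,np.array(p)))
for k,z in((85,121),(85,112),(101,100),(133,100),(69,100),(78,100)):print(k,z,proj(P,np.array([*(o+d*k),z])))
E
```

```text
[267.7 286.5]
[266.9 241. ]
85 121 [267.2 311.7]
85 112 [267.1 305.7]
101 100 [267.1 285.3]
133 100 [267.4 258.3]
69 100 [266.8 310.7]
78 100 [266.9 303.7]
```

View pics/c4.png

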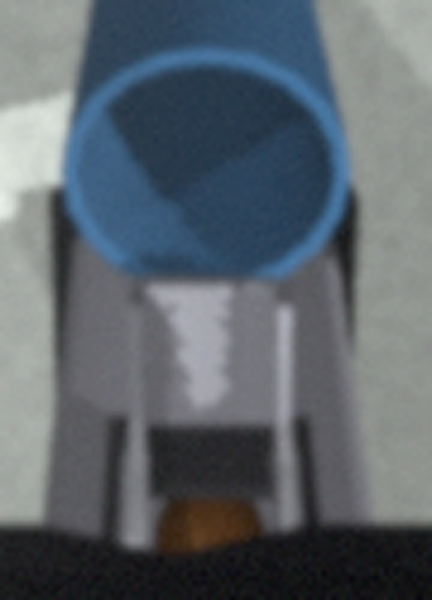

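Wrist crop: the lip floor edge is at w4 (269,308) and the cup rim is centred on col 268 with its far edge at row 260. The cup therefore stands about 17.5 mm out from the lip (16 wanted) and within 1 mm laterally. Now the knob.

```bash
python3 -m jog '0 0 2 0;0 0 2 0;1.3 4.2 0 0;1.3 4.2 0 0;1.3 4.3 0 0;1.3 4.3 0 0;1.3 4.3 0 0;0 0 0 0;0 0 0 0;0 0 0 0' 1;  python3 -m jog '0 0 -2 0;0 0 -1 0;0 0 -0.5 0;0 0 0 0;0 0 0 0'
```

```text
t: 10.25
ee_pos: [579.0, 145.6, 301.7]
ee_rot: [-0.0, -0.591, 0.807, -0.0]
wrist_force: [0.3, 0.1, 0.6]
grip_width: -0.6
t: 10.75
ee_pos: [579.2, 146.1, 266.9]
ee_rot: [0.0, -0.591, 0.807, -0.0]
wrist_force: [-0.5, -0.3, 0.2]
grip_width: 0.4
```

```bash
python3 -m jog '0 0 -0.3 0;0 0 -0.3 0;0 0 0 0;0 0 0 0'; python3 -m jog '0 0 -0.4 0;0 0 -0.4 0;0 0 0 0;0 0 0 0'; python3 -m jog '0 0 -0.3 0;0 0 -0.3 0;0 0 0 0;0 0 0 0'
```

```text
t: 11.15
ee_pos: [579.5, 146.4, 260.8]
ee_rot: [0.0, -0.591, 0.807, -0.0]
wrist_force: [2.6, -0.8, 3.8]
grip_width: 0.1
t: 11.55
ee_pos: [579.6, 146.4, 253.7]
ee_rot: [0.001, -0.591, 0.807, -0.001]
wrist_force: [-0.9, -0.9, 11.2]
grip_width: -0.0
t: 11.95
ee_pos: [579.6, 146.4, 248.4]
ee_rot: [0.001, -0.591, 0.807, -0.001]
wrist_force: [-2.3, -1.2, 15.5]
grip_width: 0.0
```

```bash
python3 -m jog '0 0 -0.3 0;0 0 -0.2 0;0 0 0 0;0 0 0 0'; python3 -m jog '0 0 -0.2 0;0 0 0 0;0 0 0 0;0 0 0 0;0 0 0 0;0 0 0 0;0 0 0 0;0 0 0 0;0 0 0 0;0 0 0 0'
```

```text
t: 12.35
ee_pos: [579.6, 146.4, 244.9]
ee_rot: [0.002, -0.591, 0.807, -0.001]
wrist_force: [-5.8, -2.6, 25.4]
grip_width: 0.3
t: 13.35
ee_pos: [579.7, 146.4, 244.8]
ee_rot: [0.002, -0.591, 0.807, -0.002]
wrist_force: [-10.8, -2.1, 35.0]
grip_width: 0.3
```

The solid second stop is reached at TCP z ≈ 244.8, with force jumping to 35 N. I held it there about a second. Now I'll release, back off and look.

```bash
python3 -m jog '0 0 1.5 0;0 0 2 0;0 0 2 0;0 0 0 0;-1.3 -4.2 0 0;-1.3 -4.2 0 0;-1.3 -4.2 0 0;-1.3 -4.2 0 0;-1.3 -4.2 0 0;0 0 0 0' -
python3 - <<'E'
from h import *
s=env.sense();print(s['ee_pos'],s['wrist_force'])
im=snap('side','s5.png');im2=env.capture('wrist')
cv2.imwrite('pics/w5.png',im2[:,:,::-1])
a=cv2.resize(im[130:250,200:280],None,fx=4.5,fy=4.5,interpolation=cv2.INTER_CUBIC)
b=cv2.resize(im2[234:384,210:320],(396,540),interpolation=cv2.INTER_CUBIC)
cv2.imwrite('pics/m5.png',cv2.convertScaleAbs(np.hstack([a,b])[:,:,::-1],alpha=1.4))
P=env.camera_params('wrist');S=env.camera_params('side')
o=np.array([578,146]);d=np.array([-.305,-.952])
for k,z in((101,100),(85,112),(0,240)):p=np.array([*(o+d*k),z]);print(proj(P,p),proj(S,p))
E
```

```text
t: 14.35
ee_pos: [512.6, -67.4, 292.7]
ee_rot: [-0.001, -0.589, 0.808, 0.001]
wrist_force: [-0.6, 0.1, 0.8]
grip_width: -0.1
[512.64009078 -67.37734242 292.72694151] [-0.61679818  0.05666358  0.77605415]
[261.8 271.2] [239.2 211. ]
[261.9 290. ] [240.  203.5]
[262.4 477.9] [243.6 144.5]
```

View pics/m5.png

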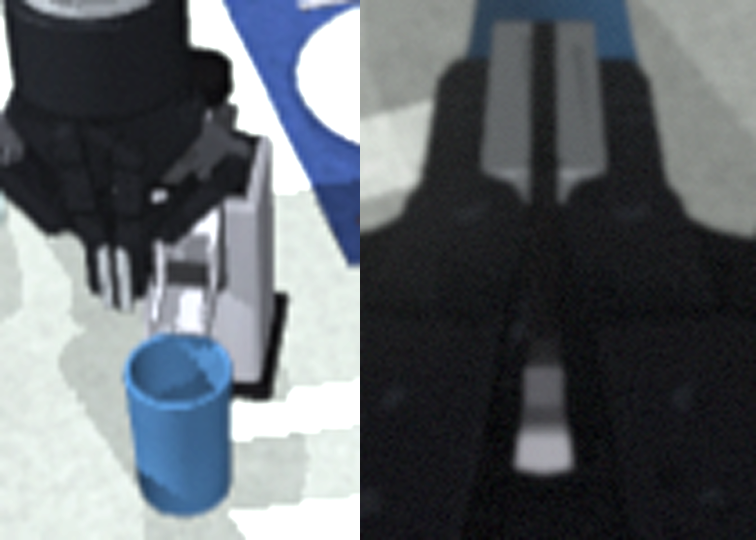

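The chamber now shows no brown, and the cup stands where it was under the chute. I'll open the gripper, then check the cup interior and knob height with image code.

```bash
python3 -m jog '0 0 -1 0;0 0 -1 0;0 0 -1 0;0 0 0 0;0 0 0 0;0 0 0 0;0 0 0 0' -1
python3 - <<'E'
from h import *
im=snap('wrist','w6.png').astype(int);P=env.camera_params('wrist')
print(env.sense()['ee_pos'],proj(P,np.array([546,49.5,100])))
def brown(im):
    r,g,b=im[...,0],im[...,1],im[...,2]
    m=(r>b*1.3+8)&(r>g*1.1)
    n,l,s,c=cv2.connectedComponentsWithStats(m.astype(np.uint8))
    return [(s[i][4],s[i][:4].tolist(),c[i].round(1)) for i in range(1,n) if s[i][4]>4]
print('now',brown(im)); print('before',brown(cv2.imread('pics/w4.png')[:,:,::-1].astype(int)))
im=snap('side','s6.png').astype(int)
for f in('side0','s6'):
    k=cv2.imread(f'pics/{f}.png').astype(int)
    print(f,[x for x in brown(k[...,::-1]) if 225<x[2][0]<265 and 170<x[2][1]<270])
E
```

```text
t: 15.15
ee_pos: [514.4, -63.6, 264.8]
ee_rot: [0.0, -0.591, 0.807, -0.0]
wrist_force: [-0.3, 0.2, -0.6]
grip_width: 85.5
[514.35979442 -63.63595953 264.83882992] [263.6 285.7]
now [(np.int32(1661), [144, 0, 88, 27], array([188.5,  10.4]))]
before [(np.int32(2105), [147, 0, 93, 32], array([193.9,  12.6])), (np.int32(183), [258, 354, 21, 12], array([267.5, 359. ]))]
side0 [(np.int32(39), [239, 182, 7, 6], array([241.9, 184.7]))]
s6 []
```

```bash
python3 -m jog '-0.6 -2.5 2 0;-0.6 -4.5 0 0;-0.6 -4.5 0 0;-0.6 -4.5 0 0;0 0 0 0'
python3 - <<'E'
from h import *
im=snap('top','t6.png');P=env.camera_params('top')
u,v=proj(P,np.array([546,49.5,100])).astype(int);u2,v2=proj(P,np.array([546,49.5,10])).astype(int);print(u,v,u2,v2)
a=cv2.convertScaleAbs(cv2.resize(im[v-30:v+30,u-40:u+40],None,fx=8,fy=8,interpolation=cv2.INTER_CUBIC),alpha=1.8)
cv2.imwrite('pics/c6.png',a[...,::-1])
print(im[v2-5:v2+6,u2-6:u2+7].astype(int)@[1,0,-1])
E
```

```text
t: 15.75
ee_pos: [489.1, -228.2, 283.9]
ee_rot: [-0.001, -0.589, 0.808, -0.0]
wrist_force: [0.2, 0.5, -0.7]
grip_width: 85.4
238 201 239 203
[[-15 -30 -34 -23   0  21  28  34  30  16  -7 -27 -35]
 [-21 -35 -37 -20   7  26  39  32  31  22   1 -25 -36]
 [-29 -38 -36 -21   7  29  31  34  33  22   0 -23 -37]
 [-34 -39 -38 -27  -2  16  29  35  27  14  -6 -29 -40]
 [-34 -40 -39 -31 -17   0  14  15   8  -5 -21 -35 -42]
 [-36 -41 -40 -37 -32 -23 -13 -14 -16 -21 -34 -41 -42]
 [-37 -40 -42 -41 -40 -38 -34 -33 -36 -37 -40 -42 -44]
 [-38 -42 -41 -45 -43 -42 -40 -43 -40 -40 -41 -43 -41]
 [-38 -40 -41 -44 -43 -41 -42 -43 -42 -41 -42 -42 -44]
 [-34 -38 -38 -42 -41 -40 -42 -44 -41 -41 -42 -45 -44]
 [-35 -37 -39 -40 -40 -40 -43 -41 -41 -42 -42 -44 -45]]
```

A brown blob about 9 px wide, ringed by blue, shows that the lump is in the cup. Now I'll regrasp it along the reversed retreat path.

```bash
python3 -m jog '0.5 3.2 -2.8 0;0.5 3.2 -2.8 0;0.5 3.2 -2.8 0;0.5 3.2 -2.9 0;0.4 3.2 -2.9 0;0 0 0 0;0 0 0 0'
```

```text
t: 16.5
ee_pos: [513.8, -62.2, 142.2]
ee_rot: [-0.0, -0.592, 0.806, 0.0]
wrist_force: [0.4, -0.5, 1.0]
grip_width: 85.4
```

```bash
python3 -m jog '0.8 2.6 0 0;0.7 2.4 0 0;0.7 2.4 0 0;0.6 2.1 0 0;0 0 0 0;0 0 -2 0;0 0 -2 0;0 0 -1.5 0;0.3 1 0 0;0 0 0 0'; python3 -m jog '0 0 0 0;0 0 0 0;0 0 0 0;0 0 0 0;0 0 0 0;0 0 0 0;0 0 0 0;0 0 0 0' 1
```

```text
t: 17.5
ee_pos: [545.6, 41.9, 88.1]
ee_rot: [0.0, -0.591, 0.807, -0.0]
wrist_force: [0.3, 0.4, -0.0]
grip_width: 85.5
t: 18.3
ee_pos: [545.7, 41.3, 88.9]
ee_rot: [0.001, -0.591, 0.807, -0.001]
wrist_force: [-2.0, 1.7, 6.5]
grip_width: 61.0
```

```bash
python3 -m jog '0 0 0.4 0;0 0 0 0;-0.4 -1.2 0 0;-0.6 -2 0 0;-0.8 -2.5 0 0;-0.7 -2.3 0 0;0.1 -2.5 1 0;0.1 -2.5 1 0;0.1 -2.5 1 0;0.1 -2.5 0 0'; python3 -m jog '0.1 -2.5 0 0;0 -2.5 0 0;0 -2.5 0 0;0 -2.5 0 0;0 -2.2 0 0;0 -1.5 0 0;0 0 0 0;0 0 0 0'
python3 - <<'E'
from h import *
s=env.sense();print(s['ee_pos'],s['wrist_force'],s['grip_width'])
im=snap('side','s7.png');P=env.camera_params('side')
a=cv2.resize(im[215:384,180:330],None,fx=3.4,fy=3.4,interpolation=cv2.INTER_CUBIC)
cv2.imwrite('pics/c7.png',a[...,::-1])
b=im.astype(int);m=(b[...,2]>b[...,0]*1.8)&(b[...,2]>60);m[:215]=0;m[:,:180]=0;m[:,330:]=0
ys,xs=np.nonzero(m);print(xs.min(),xs.max(),ys.min(),ys.max())
for p in([529,-269,5],[527.5+1,-276+7,85]): print(proj(P,np.array(p)))
E
```

```text
t: 19.3
ee_pos: [524.3, -140.5, 122.7]
ee_rot: [0.0, -0.591, 0.807, -0.001]
wrist_force: [1.0, 0.2, -2.6]
grip_width: 61.0
t: 20.1
ee_pos: [524.7, -275.4, 121.0]
ee_rot: [-0.0, -0.591, 0.807, 0.001]
wrist_force: [-0.6, 1.7, -3.0]
grip_width: 61.2
[ 524.72037936 -275.40452775  121.01486027] [-0.55819931  1.67931997 -3.02144584] 61.201357834260584
235 264 311 349
[252.8 344.7]
[251.7 326.2]
```

View pics/c7.png

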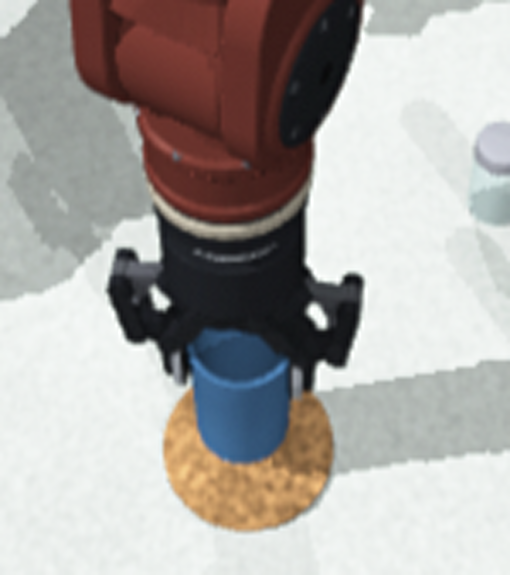

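The cup is upright and over the coaster (crop: cup foot near (243,450), cork centre near (248,445)). I'll lower it.

```bash
python3 -m jog '0.3 0 -1 0;0 0 -1 0;0 0 -0.4 0;0 0 0 0;0 0 0 0'; python3 -m jog '0 0 -0.15 0;0 0 0 0;0 0 0 0'; python3 -m jog '0 0 -0.15 0;0 0 0 0;0 0 0 0'
```

```text
t: 20.65
ee_pos: [528.1, -275.3, 97.2]
ee_rot: [-0.0, -0.591, 0.807, 0.0]
wrist_force: [0.6, -0.3, -2.2]
grip_width: 60.6
t: 20.95
ee_pos: [528.2, -275.7, 96.0]
ee_rot: [0.0, -0.591, 0.807, -0.0]
wrist_force: [-0.1, 0.7, -3.6]
grip_width: 61.0
t: 21.25
ee_pos: [528.1, -275.5, 94.3]
ee_rot: [-0.0, -0.591, 0.807, 0.0]
wrist_force: [-0.0, 0.3, -2.9]
grip_width: 60.6
```

```bash
python3 -m jog '0 0 -0.1 0;0 0 0 0;0 0 0 0'; python3 -m jog '0 0 -0.1 0;0 0 0 0;0 0 0 0'
```

```text
t: 21.55
ee_pos: [528.2, -275.7, 94.0]
ee_rot: [-0.0, -0.591, 0.807, -0.0]
wrist_force: [-3.6, 1.6, 4.9]
grip_width: 60.7
t: 21.85
ee_pos: [528.2, -275.9, 93.9]
ee_rot: [-0.0, -0.591, 0.807, -0.0]
wrist_force: [-6.9, 2.8, 13.4]
grip_width: 61.0
```

Contact with the cork. I'll open, go straight up, clear the camera view and check by image code.

```bash
python3 -m jog '0 0 0 0;0 0 0 0;0 0 0 0;0 0 0 0;0 0 0 0;0 0 0 0' -1; python3 -m jog '0 0 2 0;0 0 3 0;0 0 4 0;0 0 4 0;0 0 3 0;-2 -4 0 0;-2 -4 0 0;-2 -4 0 0;-2 -4 0 0;0 0 0 0'
python3 - <<'E'
from h import *
im=snap('top','t8.png').astype(int);P=env.camera_params('top')
r,g,b=im[...,0],im[...,1],im[...,2]
def comp(m,name):
    n,l,s,c=cv2.connectedComponentsWithStats(m.astype(np.uint8))
    for i in range(1,n):
        if s[i][4]>25: print(name,s[i].tolist(),c[i].round(1))
roi=np.zeros(r.shape,bool);roi[165:255,290:390]=1
comp(roi&(b>r+12),'blue');comp(roi&(r>b+12),'brown')
print('exp rim',proj(P,np.array([529,-269,105])),'exp coaster',proj(P,np.array([529,-269,5])),'lump',proj(P,np.array([529,-269,21])))
t0=cv2.imread('pics/top0.png').astype(int)[...,::-1]
for n,(u,v) in dict(shA=(293,141),shB=(331,141),tumb=(144,243),knob=(197,185)).items():
    print(n,abs(im-t0)[v-12:v+12,u-14:u+14].mean().round(1))
S=env.camera_params('side');k=snap('side','s8.png').astype(int);s0=cv2.imread('pics/side0.png').astype(int)[...,::-1]
print('side knob diff',abs(k-s0)[140:160,230:258].mean(), 'side shakers',abs(k-s0)[245:325,310:360].mean())
d=(k[...,2]>k[...,0]*1.8)&(k[...,2]>60);d[:215]=0;d[:,:180]=0;d[:,330:]=0
ys,xs=np.nonzero(d);print('side cup',xs.min(),xs.max(),ys.min(),ys.max(),proj(S,np.array([529,-269,105])),proj(S,np.array([529,-269,5])))
E
```

```text
t: 22.45
ee_pos: [528.1, -275.5, 92.2]
ee_rot: [-0.0, -0.591, 0.807, 0.0]
wrist_force: [-0.2, -0.1, 0.0]
grip_width: 85.4
t: 23.45
ee_pos: [445.3, -439.9, 251.6]
ee_rot: [-0.001, -0.589, 0.808, 0.0]
wrist_force: [1.0, 0.1, -0.3]
grip_width: 85.8
blue [334, 196, 27, 21, 392] [347.2 206.6]
brown [324, 191, 33, 35, 502] [336.  209.9]
brown [343, 203, 6, 6, 28] [345.8 205.5]
exp rim [349.  206.8] exp coaster [340.6 208.4] lump [341.9 208.2]
shA 0.9
shB 0.9
tumb 0.9
knob 8.0
side knob diff 94.83452380952382 side shakers 18.634083333333333
side cup 237 266 308 355 [251.8 321.1] [252.8 344.7]
```

```bash
python3 -m jog '-4 -2 0 0;-4 -2 0 0;-4 -2 0 0;-4 -2 0 0;-4 -2 0 0;0 0 0 0;0 0 0 0'
python3 - <<'E'
from h import *
k=snap('side','s9.png').astype(int);s0=cv2.imread('pics/side0.png').astype(int)[...,::-1]
t=snap('top','t9.png').astype(int);t0=cv2.imread('pics/top0.png').astype(int)[...,::-1]
D=abs(k-s0).mean(-1)
print('side knob',D[138:158,232:256].mean(),'shakers',D[245:325,318:355].mean(),'tumbler',D[145:185,178:202].mean())
print('top knob',abs(t-t0)[172:200,184:212].mean())
for n,i in(('s0',s0),('now',k)):
    ys,xs=np.nonzero(i[136:156,232:256].sum(-1)<120);print(n,len(xs),xs.mean()+232,ys.min()+136)
E
```

```text
t: 24.25
ee_pos: [248.3, -535.2, 252.5]
ee_rot: [0.0, -0.591, 0.807, -0.0]
wrist_force: [-0.5, 0.6, 0.5]
grip_width: 85.4
side knob 1.595138888888889 shakers 4.498423423423424 tumbler 2.7184027777777775
top knob 2.8562925170068025
s0 170 243.12941176470588 141
now 172 243.13372093023256 141
```

The knob is back exactly at its starting image position, the bystanders haven't moved, and the cup is on the cork with the lump in it.

```bash
python3 -c "
from rig import env
print(env.finish_job())"
```

```text
the job is handed in; nothing more can be done
None
```

I carried out the whole task and handed it in at about 24 s of the 72 s allowed; no verdict was reported.

**What I did:** I slid the cup level under the chute and let go. I then pressed the plunger to its solid stop (35 N at the end) and held it about 1 s before backing off. Finally I regrasped the cup with the lump in it, set it on the coaster and moved the arm clear.

**Last checks from the camera images:**
- **Cup:** it stands on the cork about 3 mm from where I expected it, measured in the top view. I did not measure its tilt after letting go; it was upright in the picture just before lowering.
- **Lump:** a brown spot shows inside the cup.
- **Plunger:** the knob is back at its starting pixels in the side view.
- **Bystanders:** the shakers and the glass look unchanged in the top view.

**Checks that disagreed:** an earlier side-view knob check came out wrong, most likely because the arm blocked the view. It matched once the arm was out of the way.

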